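# Lock a pin under spring load in the bayonet test pot

### The arm

A 6-joint arm with a two-finger parallel gripper is mounted at the origin on a cart in front of the work surface, level with it; the furniture and walls round the work are solid. World frame = base frame: x ahead of the robot, y to its left, z up, the work surface at z = 0. Lengths are in m, angles in rad, forces in N, time in s.
With the tool pointing down it reaches from about 0.25 to 0.725 m from the base axis. Payload 4 kg.
Tool frame: the origin (TCP) lies midway between the tips of the shut fingers; the grasp point (between the pads) lies bot.tcp_to_grasp behind it (bot.tcp_to_grasp is the distance from the TCP to the grasp point, in m); z points along the fingers, y is the line along which they close (so a half turn about z gives the same grasp; the last joint's range is limited). The gripper opens to 85 mm and grips with 20 to 120 N. Pads are 22 mm wide; open, the fingers measure 114 mm over their backs; the gripper's body (76 mm by 85 mm) begins 54 mm behind the grasp point. The pads swing forward as they close: fully open they stand 13 mm farther back than shut.
Start: joints at [1.149, 0.241, 0.005, 1.335, 0, 1.571], TCP at [0.205, 0.456, 0.231] pointing down, gripper open.
Joint ranges: [-2.72, 2.72], [-1.05, 1.87], [-1.09, 1.28], [-1.99, 2.15], [-1.42, 1.44], [-3.14, 3.14]. Speed limits (rad/s): [2.79, 2.79, 3.14, 3.14, 3.14, 3.14].

### API

Orientations are given as a unit quaternion [x, y, z, w].
In Python, from workcell import readout, camera, bot gives the robot as it stands. The module is installed in compiled form; this text tells all that it offers.
- The arm moves only by the tool jog_arm, never from a script. Its argument "motion" is a list of rows, each an object of numbers: "x", "y", "z": the shift along the tool's x, y, z in mm; "spin": the turn about the tool's z in degrees; "fingers": the closure, from -1 (fully open) to 1 (shut). A call has 1 to 8 rows; each row is the pose to reach, as a shift and turn from the pose commanded when the call began, along the tool's axes at that moment; what a row does not reach only later rows make up. A row lasts 1/8 s, in which the tool goes at most 62.5 mm and 10.7 degrees, less where a joint would pass 70% of its speed; a pose out of reach is approached as far as the arm can. A call with a gripper value outside its range is refused whole. The fingers move at their own pace and stop on an object; the grip force is fixed at half the most. Time passes only in rows, so rows that repeat a pose let the fingers close. It gives the time, the measured TCP pose, the force, the opening and the grip force at its end, in the units of the state.
- readout.get_obs(): the state, without advancing time (a new reading comes with each control period).
- camera(name): name is "scene" or "top" or "wrist"; returns a dict with "pixels" (384x512x3 uint8, red, green, blue), "K" (3x3 intrinsics, pixels), "rvec" (rotation vector, rad) and "tvec" (3), from world to camera coordinates, as OpenCV has them. Camera axes: x right, y down, z forward; pixel columns grow to the right and rows downward; lengths in m; the calibration is good to about 2 mm. A picture is of the moment at which its call begins. There is no depth.
- bot.job_done(): hands the job in; it is judged then, once.
The state is a dict: "clock": time; "joint_pos": joint angles; "joint_vel": joint speeds; "tau": joint torques, N m; "eef_pos": TCP position; "tool_rot": TCP orientation; "ft_force": force on the tool from outside, world axes, zero at the start; "ft_torque": the same for the moment, N m; "grip_width": finger opening in m; "grasp_force": force on a finger pad.
Only numpy, scipy, OpenCV 4.12 (cv2) and the standard library are available. Lean on these libraries where they do the work, as an engineer would, in place of code of your own. Each camera call takes 0.05 s, during which the arm holds its last target. There are 200 camera calls.

### The job

Put the pin under spring load in the test pot: stand the loose pin, flange down, in the bore on top of the pot and let go of it, then fit the bayonet cap over it, push it down against the spring, twist it a quarter turn clockwise (seen from above) and ease it up so that the spring seats it in its locking notches. Finish while still gripping the cap's wing, holding the cap seated and locked so that it cannot kick off while the load is read. Leave the other things on the bench where they are.

Things in the scene. Friction and masses are not known exactly. Their poses are not given: they have to be found in the camera images.
- pin_mid (a point): the pin: pink moulded pin with a white head, standing by itself on the worktop on its 10 mm round flange; 33 mm tall, body about 8 mm across, head 6 mm across over the top 11 mm, 12 g. The point is its centre, 16.5 mm above its foot; z is its axis, its yaw means nothing. Grip it by its upper half so that the fingers stay clear of the pot
- pot: the test pot, fixed on the worktop: green round flange 72 mm across, 8 mm thick, and a steel post 32 mm across, flat top 48 mm above the worktop (outer rim bevelled over 4 mm). Two steel lugs 5 mm thick stick out of the post on opposite sides to 22 mm from its axis, centred 38 mm above the worktop. Origin: on the axis at worktop level; z up; x runs along the two lugs
- pot_bore (a point): centre of the mouth of the bore in the pot's post, on its axis, 48 mm above the worktop. The bore is 13 mm wide (mouth bevelled to 17 mm) and floored by a sprung steel anvil 10 mm below the mouth; a pin standing in it reaches 71 mm above the worktop
- anvil (a joint): how far the sprung anvil in the bore is pressed down (m): 0 at rest, at most 0.0135. Its spring pushes up with about 3 N at 0 and 0.7 N more for each mm; about 0.004 when the cap is locked on over a pin
- cap_wing (a point): the bayonet cap, loose, open end down on the worktop: steel bell 46 mm across outside, 36 mm inside, top disc 49 mm across and 42 mm up, 36 mm deep inside, about 140 g; on top an upright flat dark wing, 42 long, 10 thick, 20 high. The point is the wing's centre, 52 mm above the cap's lower edge; x along the wing, z up. Pressed on over the pin, it meets the spring with this point 87 mm above the worktop
- cap_slots (a point): centre of the cap's lower edge, x along the wing. Two equal J-shaped slots open in the skirt's lower edge, 9 mm wide, right under the two ends of the wing: the cap goes on with its wing in line with the pot's lugs (either way round, within 5 degrees)
- cap_top (a point): centre of the top disc of the cap, 42 mm above its lower edge. With the wing's centre pressed down to 75 to 79.5 mm above the worktop (8 to 11 N of spring) the cap can turn clockwise seen from above; 79 to 91 degrees from the straight position (stop at 91) it can rise into the notches at the ends of the slots, where the spring seats it with the wing's centre 83 mm above the worktop
- spanner: bystander, loose: open-end spanner lying between the task's things, 19x134x4 mm; origin at its middle, y along it
- file_tool: bystander, loose: needle file with a brown wooden handle, 17x137x19 mm; origin under its middle, y along it
- jig_block_1: bystander, loose: white drilled jig block with three pins in it (not the pin of this task), 36x75x52 mm, origin under its middle
- tally_counter: bystander, loose: round white hand counter, 54x50x26 mm, origin under its middle
- card_box: bystander, loose: small brown card box, 47x72x31 mm, origin under its middle
- pliers: bystander, loose: small flat pliers with red handles, 47x151x11 mm; origin under their middle, y along them

How it is judged:
On the way, in this order (a step that is already met when the one before it is completed fails the run):
1. the pin stands in the pot's bore, on the anvil, and has been let go (horizontal distance between pin_mid and pot below 0.004 m and z of pin_mid in the frame of pot below 0.058 m and angle between pin_mid's own z axis and vertical below 0.2 rad and contact force between the fingers and pin below 0.1 N), for 0.2 s.
2. the cap is pushed down over the lugs against the spring (horizontal distance between cap_wing and pot below 0.005 m and z of cap_wing in the frame of pot below 0.0805 m and angle between the x axis of cap_wing and the x axis of pot, either way round below 0.4 rad and value of joint anvil above 0.005 m), for 0.02 s.
3. the cap is twisted by about a quarter turn while pressed on (angle between the x axis of cap_wing and the x axis of pot, either way round above 1.2 rad and z of cap_wing in the frame of pot below 0.085 m and value of joint anvil above 0.002 m), for 0.02 s.
At the end, for the whole second after the job is handed in: Pin upright in the bore (4 mm, 0.2 rad). Cap on the pot (5 mm, 0.12 rad), turned over 1.25 rad from the lugs' line and risen into its notches (wing centre 80.8 to 85.5 mm above the worktop), anvil pressed 2 to 7 mm. Fingers still grip the cap (over 2 N); cap at rest (horizontal distance between pin_mid and pot below 0.004 m and angle between pin_mid's own z axis and vertical below 0.2 rad and horizontal distance between cap_wing and pot below 0.005 m and angle between cap_wing's own z axis and vertical below 0.12 rad and angle between the x axis of cap_wing and the x axis of pot, either way round above 1.25 rad and z of cap_wing in the frame of pot between 0.0808 and 0.0855 m and value of joint anvil between 0.002 and 0.007 m and contact force between the fingers and cap above 2 N and linear speed of cap below 0.01 m/s); the arm keeps its last pose, push and grip.
It fails at once if a bystander (spanner, pliers, file, jig block, counter or card box) is moved by more than 3 cm (distance of any of spanner, file_tool, jig_block_1, tally_counter, card_box, pliers from where it was at the start of the episode above 0.03 m).
It also fails if it takes over 64 s, if anything falls off the work surface, if the arm or the gripper's body presses on something with over 40 N, if the wrist force passes 120 N, or if a joint passes its speed limit or range.

## Working session

There is one attempt and no reset: what is moved stays moved. The work goes in short steps, Python scripts to look and compute and a tool call to move; the robot and the scene stay as the last step left them, time stands still between calls to the robot, and variables do not carry over. Pictures are saved under pics/ and viewed, at most 10 in all, crops included, and the job is handed in when it is done.

Besides the shell and the picture viewer there is one more tool, called after "Request:" as a command line: name --argument value ..., lists and objects as JSON in quotes. jog_arm: Moves the arm, as the interface text tells. Its arguments: {"type":"object","properties":{"motion":{"type":"array"}},"required":["motion"]}

```bash
mkdir -p pics
cat > h.py <<'E'
import numpy as np, cv2
from workcell import readout, camera, bot
def cam(n):
    c=camera(n); c['R']=cv2.Rodrigues(np.array(c['rvec'],float))[0]; c['t']=np.array(c['tvec'],float).reshape(3); c['K']=np.array(c['K'],float); return c
def ray(c,u,v,z):
    d=c['R'].T@np.linalg.inv(c['K'])@np.array([u,v,1.]); o=-c['R'].T@c['t']
    return o+d*(z-o[2])/d[2]
def proj(c,p):
    q=c['K']@(c['R']@np.array(p,float)+c['t']); return q[:2]/q[2]
def save(c,name): cv2.imwrite('pics/'+name,np.ascontiguousarray(c['pixels'][:,:,::-1]))
E
python3 - <<'E'
from h import *
s=readout.get_obs(); print(s); print(bot.tcp_to_grasp)
ims=[]
for n in ['top','scene']:
    c=cam(n); print(n,-c['R'].T@c['t'],c['K'][0,0]); save(c,n+'0.png')
    np.savez('pics/'+n+'0.npz',**c)
E
```

```text
{'clock': 0.0, 'joint_pos': array([1.14897895e+00, 2.41373611e-01, 3.71018147e-03, 1.33523327e+00,
       1.29770659e-06, 1.57079014e+00]), 'joint_vel': array([ 6.72327012e-04, -1.99441823e-04, -1.30553741e-03,  1.18209816e-05,
        9.37627647e-04,  7.66949628e-04]), 'tau': array([-2.44581970e-04, -3.72313857e+01,  2.52407992e+01,  1.69172109e-02,
       -1.76356471e-04, -8.43232577e-07]), 'eef_pos': array([0.20444214, 0.45557815, 0.23042729]), 'tool_rot': array([ 2.09345395e-01,  9.77841195e-01, -1.02677766e-03, -2.20492378e-04]), 'ft_force': array([ 0.96948008, -0.17611175, -0.33925929]), 'ft_torque': array([-0.00018507,  0.03888375, -0.03681624]), 'grasp_force': 0.0, 'grip_width': 0.08523038529191217}
0.0187
top [0.46171836 0.07493737 0.98254568] 370.5792980976221
scene [-0.0953722  -0.60029947  0.60140366] 378.4077254693345
```

View pics/top0.png

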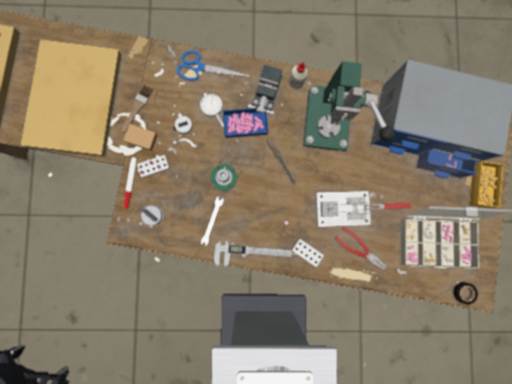

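View pics/scene0.png

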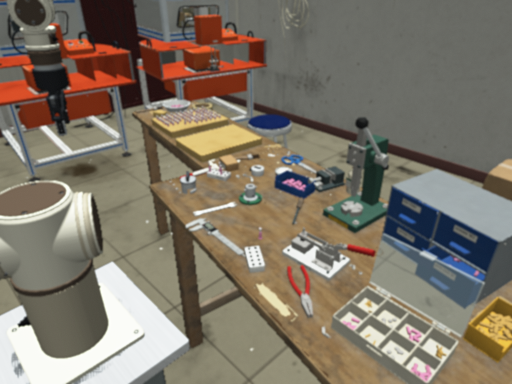

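Run:
```python
from h import *
t=dict(np.load('pics/top0.npz')); s=dict(np.load('pics/scene0.npz'))
def cr(c,x,y,w,h,W,H): return cv2.resize(np.ascontiguousarray(c['pixels'][y:y+h,x:x+w,::-1]),(W,H),interpolation=cv2.INTER_CUBIC)
a=cr(t,200,155,110,82,400,300);b=cr(t,125,180,55,55,300,300)
d=cr(s,165,160,120,90,400,300);e=cr(s,250,215,30,30,300,300)
cv2.imwrite('pics/c1.png',np.vstack([np.hstack([a,b]),np.hstack([d,e])]))
for n,c,uv,z in [('pot',t,(224,177),.048),('cap',t,(151,214),.05),('pin',t,(286,222),.033),('pots',s,(252,188),.048),('caps',s,(189,180),.05),('pins',s,(261,230),.033)]: print(n,ray(c,*uv,z))
```

```text
pot [0.58422538 0.13482211 0.048     ]
cap [0.48783573 0.31402369 0.05      ]
pin [ 0.47290862 -0.02514321  0.033     ]
pots [0.58336881 0.12230927 0.048     ]
caps [0.47538927 0.29280336 0.05      ]
pins [ 0.46607514 -0.03519304  0.033     ]
```

View pics/c1.png

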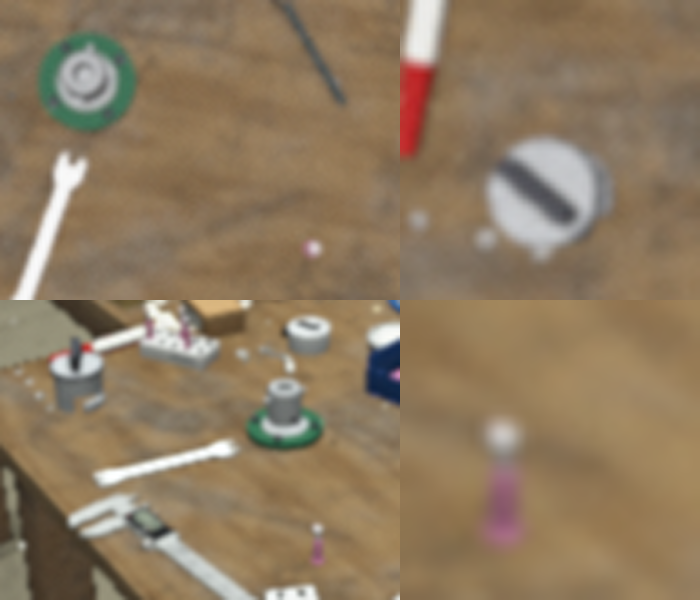

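```bash
cat >> h.py <<'E'
def shift(goal,yaw_y=None):
    """goal TCP world -> tool shift mm; yaw_y: wanted world angle (deg) of tool y (mod 180)"""
    from scipy.spatial.transform import Rotation as R
    s=readout.get_obs(); M=R.from_quat(s['tool_rot']).as_matrix()
    d=M.T@(np.array(goal)-s['eef_pos'])*1000
    a=np.degrees(np.arctan2(M[1,1],M[0,1])); out=f"shift {d.round(1)} ytool {a:.1f} "
    if yaw_y is not None:
        k=(a-yaw_y+90)%180-90   # tool z down: +spin lowers world angle
        out+=f"spin {k:.1f} or {k-180*np.sign(k):.1f} j6 {s['joint_pos'][5]:.2f}"
    print(out)
def cents(m,box,mina=3):
    x0,y0,x1,y1=box; k=np.zeros_like(m); k[y0:y1,x0:x1]=m[y0:y1,x0:x1]
    n,l,st,c=cv2.connectedComponentsWithStats(k.astype(np.uint8)); return [(st[i,4],c[i].round(2),st[i,:4]) for i in range(1,n) if st[i,4]>=mina]
E
python3 - <<'E'
from h import *
t=dict(np.load('pics/top0.npz')); s=dict(np.load('pics/scene0.npz'))
for n,c,b in [('t',t,(215,165,300,235)),('s',s,(235,185,270,245))]:
    p=c['pixels'].astype(int); hsv=cv2.cvtColor(c['pixels'],cv2.COLOR_RGB2HSV)
    g=(hsv[...,0]>60)&(hsv[...,0]<95)&(hsv[...,1]>80); print(n,'green',cents(g,b,20))
    for box in ([(278,214,294,230)] if n=='t' else [(254,222,268,245)]):
        k=(p[...,2]-p[...,1]>-5); print('pinkwhite',cents(k,box))
for n,c in (('t',t),('s',s)):
  print(n,ray(c,224,177,.004))
w=cam('wrist'); save(w,'w0.png')
o=readout.get_obs()
from scipy.spatial.transform import Rotation as R
M=R.from_quat(o['tool_rot']).as_matrix()
print('cam in tool',M.T@(-w['R'].T@w['t']-o['eef_pos']),'\n',M.T@w['R'].T,w['K'])
shift([.472,-.030,.23],0)
E
```

```text
t green [(np.int32(39), array([226.  , 166.74]), array([219, 165,  14,   6], dtype=int32)), (np.int32(48), array([233.54, 179.02]), array([230, 172,   7,  15], dtype=int32)), (np.int32(50), array([221.64, 186.92]), array([215, 184,  14,   6], dtype=int32))]
pinkwhite [(np.int32(12), array([285. , 222.5]), array([284, 221,   3,   4], dtype=int32))]
s green [(np.int32(86), array([249.91, 199.48]), array([240, 193,  21,  11], dtype=int32))]
pinkwhite [(np.int32(23), array([260., 235.]), array([259, 231,   3,   9], dtype=int32))]
t [0.58999322 0.13764158 0.004     ]
s [0.62160363 0.30226172 0.004     ]
cam in tool [ 0.07407017 -0.00068514 -0.14290355] 
 [[-5.41440222e-04 -9.57082442e-01 -2.89815297e-01]
 [ 9.99999361e-01 -8.05689192e-04  7.92474051e-04]
 [-9.91964053e-04 -2.89814683e-01  9.57082267e-01]] [[283.2798853    0.         255.22133205]
 [  0.         283.2798853  192.32269799]
 [  0.           0.           1.        ]]
shift [-442.9 -333.7    1.1] ytool 65.8 spin 65.8 or -114.2 j6 1.57
```

Request:
jog_arm --motion '[{"x": -60, "y": -45, "spin": 9, "z": 0}, {"x": -115, "y": -88, "spin": 18}, {"x": -165, "y": -125, "spin": 27}, {"x": -215, "y": -162, "spin": 36}, {"x": -265, "y": -200, "spin": 45}, {"x": -315, "y": -237, "spin": 54}, {"x": -365, "y": -275, "spin": 60}, {"x": -443, "y": -334, "spin": 66}]'

```text
validation failed for argument at $.mo...
```

Run:
```python
from h import *
print(readout.get_obs()['eef_pos'])
shift([.47,-.027,.15],0)
```

```text
[0.20450877 0.45574506 0.23061705]
shift [-439.9 -331.6   81.1] ytool 65.8 spin 65.8 or -114.2 j6 1.57
```

Request:
jog_arm --motion '[{"x": -45, "y": -34, "z": 0, "spin": 9, "fingers": -1}, {"x": -90, "y": -68, "z": 0, "spin": 18, "fingers": -1}, {"x": -135, "y": -102, "z": 0, "spin": 27, "fingers": -1}, {"x": -185, "y": -139, "z": 0, "spin": 36, "fingers": -1}, {"x": -235, "y": -177, "z": 0, "spin": 45, "fingers": -1}, {"x": -285, "y": -215, "z": 0, "spin": 54, "fingers": -1}, {"x": -335, "y": -252, "z": 0, "spin": 60, "fingers": -1}, {"x": -385, "y": -290, "z": 0, "spin": 66, "fingers": -1}]'

```text
clock: 1.15
eef_pos: [0.4376, 0.0326, 0.2313]
tool_rot: [0.709, 0.705, 0.0, 0.0]
ft_force: [0.6, 0.6, 0.5]
grip_width: 0.0855
grasp_force: 0.0
```

Run:
```python
from h import *
print(readout.get_obs()['eef_pos'],readout.get_obs()['clock'])
shift([.47,-.027,.15],0)
```

```text
[0.43755701 0.03256863 0.23129758] 1.15
shift [-59.4  32.8  81.3] ytool -0.4 spin -0.4 or 179.6 j6 1.65
```

Request:
jog_arm --motion '[{"x": -30, "y": 16, "z": 40, "spin": 0, "fingers": -1}, {"x": -59, "y": 33, "z": 81, "spin": 0, "fingers": -1}, {"x": -59, "y": 33, "z": 81, "spin": 0, "fingers": -1}]'

```text
clock: 1.52
eef_pos: [0.4676, -0.0262, 0.1468]
tool_rot: [0.709, 0.705, -0.003, -0.003]
ft_force: [-0.8, -0.3, 0.0]
grip_width: 0.0856
grasp_force: 0.0
```

Run:
```python
from h import *
w=cam('wrist'); np.savez('pics/w1.npz',**w); save(w,'w1.png')
print(readout.get_obs()['eef_pos'],proj(w,[.47,-.027,.033]))
```

```text
[ 0.46838    -0.0251306   0.14874352] [259.08302679 189.04564432]
```

View pics/w1.png

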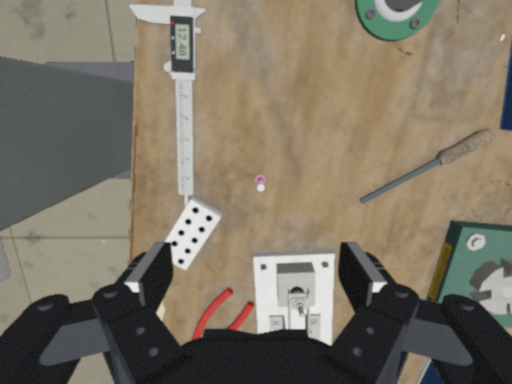

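Run:
```python
from h import *
w=dict(np.load('pics/w1.npz')); p=w['pixels'].astype(int)
k=(p[...,2]-p[...,1]>-8)&(p[...,0]>110)
print(cents(k,(248,168,275,198)))
hd=(p.min(2)>190); h=cents(hd,(248,168,275,198)); print(h)
pk=(p[...,0]-p[...,1]>35)&(p[...,2]-p[...,1]>5); q=cents(pk,(248,168,275,198)); print(q)
for a in h: print('head',ray(w,*a[1],.031))
for a in q: print('pink',ray(w,*a[1],.010))
shift([.47,-.027,.033],0)
hsv=cv2.cvtColor(w['pixels'],cv2.COLOR_RGB2HSV)
```

```text
[(np.int32(135), array([260.02, 181.54]), array([255, 174,  11,  17], dtype=int32))]
[(np.int32(36), array([260.5 , 187.17]), array([258, 184,   6,   7], dtype=int32))]
[(np.int32(66), array([260.06, 178.82]), array([256, 175,   9,   9], dtype=int32))]
head [ 0.47135835 -0.02573194  0.031     ]
pink [ 0.47111454 -0.02283564  0.01      ]
shift [ -1.9   2.2 115.7] ytool -0.3 spin -0.3 or 179.7 j6 1.52
```

Run:
```python
from h import *
print(readout.get_obs()['eef_pos'])
shift([.4712,-.0255,.013],0)
```

```text
[ 0.46838    -0.0251306   0.14874352]
shift [ -0.4   3.5 135.7] ytool -0.3 spin -0.3 or 179.7 j6 1.52
```

Request:
jog_arm --motion '[{"x": 0, "y": 2, "z": 50, "spin": 0, "fingers": -0.3}, {"x": 0, "y": 2, "z": 90, "spin": 0, "fingers": -0.3}, {"x": 0, "y": 2, "z": 110, "spin": 0, "fingers": -0.3}, {"x": 0, "y": 2, "z": 110, "spin": 0, "fingers": -0.3}]'

```text
clock: 2.08
eef_pos: [0.471, -0.0235, 0.0403]
tool_rot: [0.708, 0.707, -0.0, -0.001]
ft_force: [0.2, -0.2, 0.6]
grip_width: 0.0557
grasp_force: 0.0
```

Run:
```python
from h import *
w=cam('wrist'); np.savez('pics/w2.npz',**w); p=w['pixels'].astype(int)
o=readout.get_obs();print(o['eef_pos'],o['grip_width'])
u,v=proj(w,[.4712,-.0255,.016]).astype(int); print(u,v)
b=(u-40,v-50,u+40,v+50)
for a in cents(p.min(2)>190,b,10): print('head',a,ray(w,*a[1],.031))
for a in cents((p[...,0]-p[...,1]>35)&(p[...,2]-p[...,1]>5),b,10): print('pink',a,ray(w,*a[1],.010))
shift([.4712,-.0255,.013],0)
```

```text
[ 0.47216652 -0.02367645  0.04135978] 0.055246573404431454
256 229
head (np.int32(92), array([256.  , 241.27]), array([251, 237,  11,  10], dtype=int32)) [ 0.4711821  -0.02627489  0.031     ]
pink (np.int32(223), array([256.02, 223.01]), array([249, 214,  15,  22], dtype=int32)) [ 0.47120239 -0.02349345  0.01      ]
shift [-1.8 -1.  28.4] ytool -0.1 spin -0.1 or 179.9 j6 1.52
```

Request:
jog_arm --motion '[{"x": -1.5, "y": -0.5, "z": 28, "spin": 0, "fingers": -0.3}, {"x": -1.5, "y": -0.5, "z": 28, "spin": 0, "fingers": 0.4}, {"x": -1.5, "y": -0.5, "z": 28, "spin": 0, "fingers": 1}, {"x": -1.5, "y": -0.5, "z": 28, "spin": 0, "fingers": 1}, {"x": -1.5, "y": -0.5, "z": 28, "spin": 0, "fingers": 1}, {"x": -1.5, "y": -0.5, "z": 28, "spin": 0, "fingers": 1}]'

```text
clock: 2.88
eef_pos: [0.4725, -0.0261, 0.0138]
tool_rot: [0.708, 0.706, 0.001, 0.001]
ft_force: [-0.9, 0.7, 7.0]
grip_width: 0.0042
grasp_force: 58.9
```

Request:
jog_arm --motion '[{"x": 0, "y": 0, "z": -40, "spin": 0, "fingers": 1}, {"x": 0, "y": 0, "z": -90, "spin": 0, "fingers": 1}, {"x": 40, "y": 30, "z": -125, "spin": 0, "fingers": 1}, {"x": 80, "y": 60, "z": -145, "spin": 0, "fingers": 1}, {"x": 120, "y": 90, "z": -145, "spin": 0, "fingers": 1}, {"x": 158, "y": 113, "z": -145, "spin": 0, "fingers": 1}, {"x": 158, "y": 113, "z": -145, "spin": 0, "fingers": 1}]'

```text
clock: 3.75
eef_pos: [0.5859, 0.1343, 0.1571]
tool_rot: [0.707, 0.707, 0.001, 0.0]
ft_force: [-0.2, -0.4, -0.2]
grip_width: 0.0046
grasp_force: 58.8
```

Run:
```python
from h import *
o=readout.get_obs();print(o['eef_pos'],o['grip_width'],o['grasp_force'],o['clock'])
w=cam('wrist'); np.savez('pics/w3.npz',**w); 
for n in (0,): 
  im=np.ascontiguousarray(w['pixels'][100:340,130:390,::-1]); cv2.imwrite('pics/w3.png',cv2.resize(im,(650,600),interpolation=cv2.INTER_CUBIC))
print(proj(w,[.585,.135,.048]))
```

```text
[0.58589237 0.13429228 0.15709087] 0.004572993011008868 58.78923084999201 3.75
[254.52271903 188.91338978]
```

View pics/w3.png

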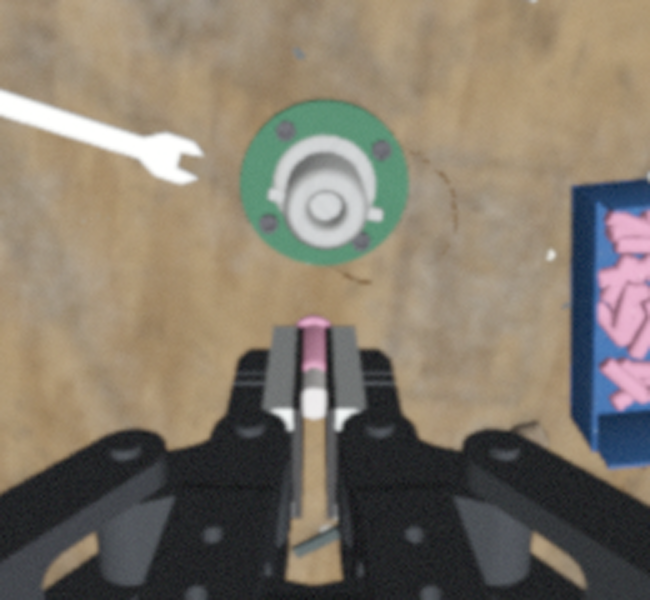

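Run:
```python
from h import *
w=dict(np.load('pics/w3.npz')); hsv=cv2.cvtColor(w['pixels'],cv2.COLOR_RGB2HSV)
g=((hsv[...,0]>60)&(hsv[...,0]<95)&(hsv[...,1]>70)).astype(np.uint8); g[:,:220]=0;g[:,300:]=0;g[:130]=0;g[215:]=0
cs,_=cv2.findContours(g,0,1); P=np.vstack([c for c in cs if len(c)>5]); H=cv2.convexHull(P)[:,0,:]
W=np.array([ray(w,*h,.008)[:2] for h in H]); 
A=np.c_[2*W,np.ones(len(W))]; s=np.linalg.lstsq(A,(W**2).sum(1),rcond=None)[0]; print('pot flange centre',s[:2],'r',np.sqrt(s[2]+s[:2]@s[:2]))
f=lambda x,y:(130+x/2.5-.3,100+y/2.5-.3)
print('post top',ray(w,*f(325,205),.048),'bore',ray(w,*f(325,208),.048))
a=ray(w,*f(271,193),.0405);b=ray(w,*f(379,214),.0405); d=b-a; print(a,b,np.linalg.norm(d),(a+b)/2,np.degrees(np.arctan2(d[1],d[0])))
# pin: foot seen
p=w['pixels'].astype(int)
for q in cents((p[...,0]-p[...,1]>35)&(p[...,2]-p[...,1]>5),(245,222,268,250),10): print(q)
o=readout.get_obs()
E=o['eef_pos']; print(E)
for dz in (-.016,-.014,-.012): print(dz, proj(w,[*E[:2],E[2]+dz]),proj(w,[*E[:2],E[2]+dz+.033]))
print('pinhead px',f(314,390),f(314,415),'foot edge',f(314,316))
```

```text
pot flange centre [0.58982334 0.14044145] r 0.034776554745714186
post top [0.5897624 0.1419028 0.048    ] bore [0.58976796 0.14076194 0.048     ]
[0.56951953 0.14460775 0.0405    ] [0.61043053 0.13641486 0.0405    ] 0.04172329455693372 [0.58997503 0.1405113  0.0405    ] -11.324329730164768
(np.int32(186), array([255.33, 236.23]), array([249, 226,  13,  22], dtype=int32))
[0.58478633 0.13265344 0.15694862]
-0.016 [253.85260611 234.52575863] [253.56351181 262.82991418]
-0.014 [253.83810503 235.94550594] [253.54181541 264.95412868]
-0.012 [253.82327783 237.39718231] [253.51951992 267.13699774]
pinhead px (255.29999999999998, 255.7) (255.29999999999998, 265.7) foot edge (255.29999999999998, 226.1)
```

Run:
```python
from h import *
w=dict(np.load('pics/w3.npz'))
for z in (.140,.143,.146): print(z,ray(w,255.3,225.8,z)-[0,.005,0], 'headtop', ray(w,255.3,262,z+.033), 'hw',ray(w,255.3,267,z+.033)+[0,.003,0])
print(-w['R'].T@w['t'])
from scipy.spatial.transform import Rotation as R
for i in range(3):
  o=readout.get_obs();print(o['clock'],o['eef_pos'])
M=R.from_quat(o['tool_rot']).as_matrix()
print('tcp from cam',-w['R'].T@w['t']-M@np.array([.07407,-.00069,-.1429]))
shift([.5898,.1407,.15])
```

```text
0.14 [0.58567432 0.13304953 0.14      ] headtop [0.58566044 0.13256345 0.173     ] hw [0.58566154 0.13269019 0.173     ]
0.143 [0.58567236 0.13435587 0.143     ] headtop [0.5856583  0.13433829 0.176     ] hw [0.58565938 0.13453282 0.176     ]
0.146 [0.58567041 0.1356622  0.146     ] headtop [0.58565617 0.13611313 0.179     ] hw [0.58565722 0.13637546 0.179     ]
[0.58557006 0.20778254 0.30014218]
3.8 [0.58478633 0.13265344 0.15694862]
3.8 [0.58478633 0.13265344 0.15694862]
3.8 [0.58478633 0.13265344 0.15694862]
tcp from cam [0.58612365 0.13365552 0.15727115]
shift [8.1 5.  6.9] ytool -0.0
```

Request:
jog_arm --motion '[{"x": 6.5, "y": 4, "z": 30, "spin": 0, "fingers": 1}, {"x": 6.5, "y": 4, "z": 60, "spin": 0, "fingers": 1}, {"x": 6.5, "y": 4, "z": 82, "spin": 0, "fingers": 1}, {"x": 6.5, "y": 4, "z": 82, "spin": 0, "fingers": 1}, {"x": 6.5, "y": 4, "z": 82, "spin": 0, "fingers": 1}]'

```text
clock: 4.42
eef_pos: [0.5891, 0.1374, 0.0765]
tool_rot: [0.709, 0.706, 0.0, 0.0]
ft_force: [0.1, -0.3, 0.2]
grip_width: 0.0041
grasp_force: 58.8
```

Run:
```python
from h import *
w=cam('wrist'); np.savez('pics/w4.npz',**w); o=readout.get_obs();print(o['eef_pos'],o['ft_force'])
im=np.ascontiguousarray(w['pixels'][160:310,170:340,::-1]); cv2.imwrite('pics/w4.png',cv2.resize(im,(680,600),interpolation=cv2.INTER_CUBIC))
print(-w['R'].T@w['t'],proj(w,[.5898,.1407,.048]))
```

```text
[0.58954172 0.13768268 0.07691004] [0.02864717 0.56667063 0.33084871]
[0.58909463 0.2109431  0.21953885] [256.66352154 219.35269214]
```

View pics/w4.png

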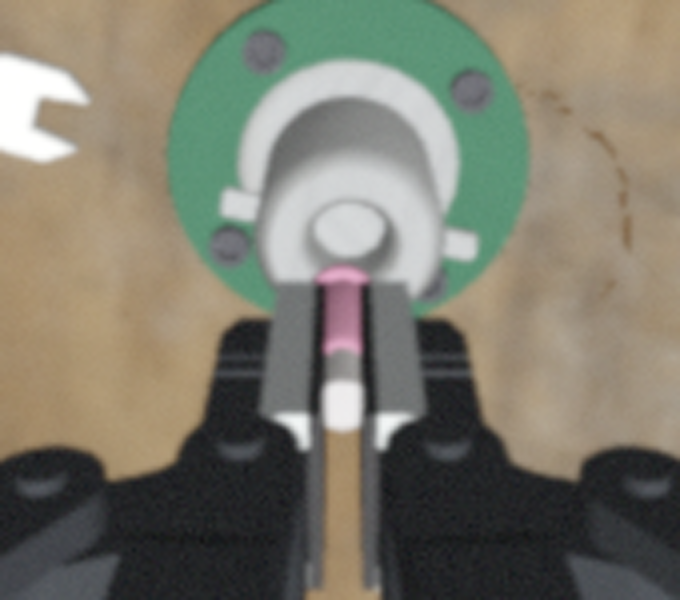

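Run:
```python
from h import *
w=dict(np.load('pics/w4.npz'));f=lambda x,y:(170+x/4-.4,160+y/4-.4)
z=.0768-.014
print('pin',ray(w,*f(342,265),z)-[0,.005,0]);print('headtop',ray(w,*f(342,412),z+.033))
print('anvil',ray(w,*f(349,230),.038),'w',ray(w,*f(385,230),.038)-ray(w,*f(313,230),.038))
print('post',ray(w,*f(351,230),.048))
a=ray(w,*f(221,203),.0405);b=ray(w,*f(479,245),.0405);d=b-a;print(a,b,(a+b)/2,np.linalg.norm(d),np.degrees(np.arctan2(d[1],d[0])))
```

```text
pin [0.58878926 0.13757509 0.0628    ]
headtop [0.58876305 0.13732786 0.0958    ]
anvil [0.58997437 0.13827086 0.038     ] w [ 1.23777318e-02 -5.78397827e-05  0.00000000e+00]
post [0.5902508  0.14227246 0.048     ]
[0.56843476 0.14424808 0.0405    ] [0.61208768 0.13642783 0.0405    ] [0.59026122 0.14033795 0.0405    ] 0.0443478721650027 -10.156565791973353
```

Request:
jog_arm --motion '[{"x": 3, "y": 1.3, "z": 0, "spin": 0, "fingers": 1}, {"x": 3, "y": 1.3, "z": 8, "spin": 0, "fingers": 1}, {"x": 3, "y": 1.3, "z": 16, "spin": 0, "fingers": 1}, {"x": 3, "y": 1.3, "z": 24, "spin": 0, "fingers": 1}, {"x": 3, "y": 1.3, "z": 24, "spin": 0, "fingers": 1}]'

```text
clock: 5.1
eef_pos: [0.59, 0.1407, 0.0508]
tool_rot: [0.708, 0.706, -0.0, 0.0]
ft_force: [0.2, -0.6, 2.4]
grip_width: 0.0043
grasp_force: 59.2
```

Request:
jog_arm --motion '[{"x": 0, "y": 0, "z": 0, "spin": 0, "fingers": 0.4}, {"x": 0, "y": 0, "z": 0, "spin": 0, "fingers": 0.0}, {"x": 0, "y": 0, "z": 0, "spin": 0, "fingers": -0.3}, {"x": 0, "y": 0, "z": 0, "spin": 0, "fingers": -0.3}, {"x": 0, "y": 0, "z": -30, "spin": 0, "fingers": -0.3}, {"x": 0, "y": 0, "z": -65, "spin": 0, "fingers": -1}, {"x": 0, "y": 0, "z": -100, "spin": 0, "fingers": -1}, {"x": 0, "y": 0, "z": -100, "spin": 0, "fingers": -1}]'

```text
clock: 6.1
eef_pos: [0.5924, 0.1417, 0.1551]
tool_rot: [0.708, 0.706, 0.003, 0.002]
ft_force: [0.4, 0.1, -0.4]
grip_width: 0.0856
grasp_force: 0.0
```

Run:
```python
from h import *
w=cam('wrist'); np.savez('pics/w5.npz',**w); o=readout.get_obs();print(o['eef_pos'],o['clock'],o['joint_pos'])
im=np.ascontiguousarray(w['pixels'][130:250,185:335,::-1]); cv2.imwrite('pics/w5.png',cv2.resize(im,(750,600),interpolation=cv2.INTER_CUBIC))
print(-w['R'].T@w['t'],proj(w,[.590,.1404,.048]))
shift([.482,.30,.20],-125)
```

```text
[0.5910868  0.14135973 0.15297519] 6.15 [2.34713472e-01 4.91703963e-01 1.65927791e-01 1.24136527e+00
 5.95938280e-05 1.80839807e+00]
[0.59145301 0.21499424 0.29828718] [252.15135669 191.72072381]
shift [ 158.4 -109.4  -47.3] ytool -0.2 spin -55.2 or 124.8 j6 1.81
```

View pics/w5.png

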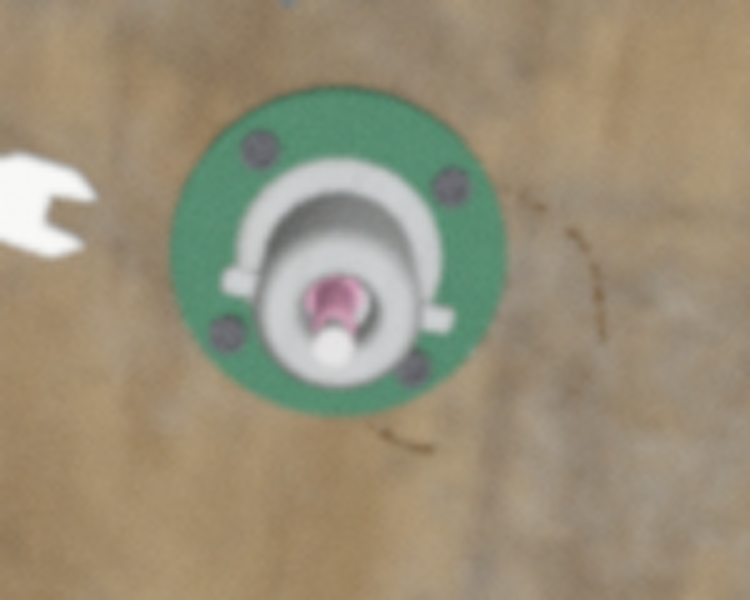

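Run:
```python
from h import *
w=dict(np.load('pics/w5.npz')); f=lambda x,y:(185+x/5-.4,130+y/5-.4)
a=ray(w,*f(221,281),.0405);b=ray(w,*f(454,320),.0405);d=b-a;print((a+b)/2,np.linalg.norm(d),np.degrees(np.arctan2(d[1],d[0])))
t=dict(np.load('pics/top0.npz')); p=t['pixels'].astype(int)
m=(p.max(2)<105)
k=np.zeros(m.shape,np.uint8)
f=lambda x,y:(125+(x-400)/5.4545-.4,180+y/5.4545-.4)
a=ray(t,*f(505,165),.062);b=ray(t,*f(570,213),.062);d=b-a;print((a+b)/2,np.linalg.norm(d),th:=np.degrees(np.arctan2(d[1],d[0])))
c=(a+b)/2
shift([c[0],c[1],.17],th+90)
```

```text
[0.59002413 0.14014425 0.0405    ] 0.0448077320580507 -10.194121678225805
[0.48685024 0.31383764 0.062     ] 0.03669695987898055 -125.22189344545768
shift [ 172.2 -104.7  -17.2] ytool -0.2 spin 35.1 or -144.9 j6 1.81
```

Request:
jog_arm --motion '[{"x": 20, "y": -12, "z": -15, "spin": -10, "fingers": -1}, {"x": 43, "y": -26, "z": -17, "spin": -20, "fingers": -1}, {"x": 65, "y": -40, "z": -17, "spin": -30, "fingers": -1}, {"x": 90, "y": -54, "z": -17, "spin": -40, "fingers": -1}, {"x": 112, "y": -67, "z": -17, "spin": -50, "fingers": -1}, {"x": 135, "y": -80, "z": -17, "spin": -60, "fingers": -1}, {"x": 155, "y": -93, "z": -17, "spin": -70, "fingers": -1}, {"x": 172, "y": -105, "z": -17, "spin": -80, "fingers": -1}]'

```text
clock: 7.15
eef_pos: [0.484, 0.3136, 0.1664]
tool_rot: [0.086, 0.996, -0.001, -0.001]
ft_force: [0.3, -0.8, -0.8]
grip_width: 0.0852
grasp_force: 0.0
```

Request:
jog_arm --motion '[{"x": 0, "y": 0, "z": 0, "spin": -10, "fingers": -1}, {"x": 0, "y": 0, "z": 0, "spin": -20, "fingers": -1}, {"x": 0, "y": 0, "z": 0, "spin": -30, "fingers": -1}, {"x": 0, "y": 0, "z": 0, "spin": -40, "fingers": -1}, {"x": 0, "y": 0, "z": 0, "spin": -50, "fingers": -1}, {"x": 0, "y": 0, "z": 0, "spin": -60, "fingers": -1}, {"x": 0, "y": 0, "z": 0, "spin": -65, "fingers": -1}, {"x": 0, "y": 0, "z": 0, "spin": -65, "fingers": -1}]'

```text
clock: 8.15
eef_pos: [0.4847, 0.3129, 0.1667]
tool_rot: [-0.46, 0.888, -0.0, -0.001]
ft_force: [-0.1, 0.3, -0.4]
grip_width: 0.0854
grasp_force: 0.0
```

Run:
```python
from h import *
w=cam('wrist'); np.savez('pics/w6.npz',**w); o=readout.get_obs();print(o['eef_pos'],o['clock'],o['joint_pos'])
im=np.ascontiguousarray(w['pixels'][100:280,140:380,::-1]); cv2.imwrite('pics/w6.png',cv2.resize(im,(720,540),interpolation=cv2.INTER_CUBIC))
print(proj(w,[.4868,.3138,.062]))
```

```text
[0.48491357 0.31295007 0.16699785] 8.2 [ 5.73109422e-01  4.27904763e-01  1.02289550e-01  1.24756432e+00
  1.16258679e-05 -3.82348607e-01]
[253.74423468 193.78545358]
```

View pics/w6.png

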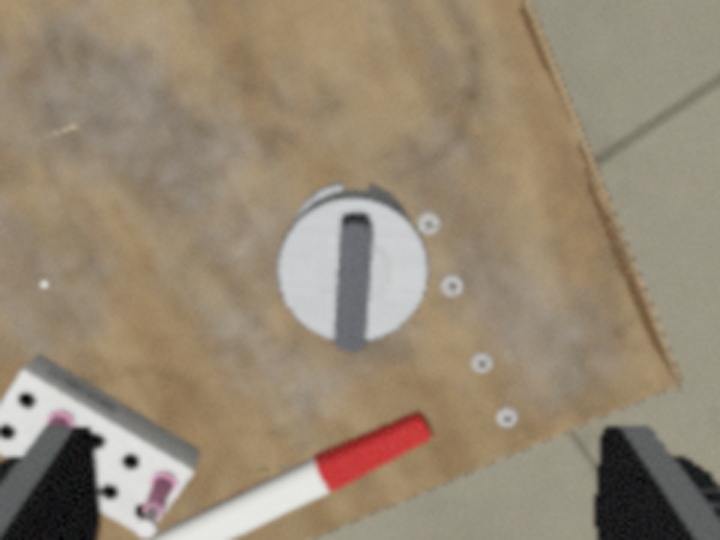

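Run:
```python
from h import *
w=dict(np.load('pics/w6.npz')); f=lambda x,y:(140+x/3-.33,100+y/3-.33)
p=w['pixels'].astype(int)
m=(p.max(2)<125); x0,y0=map(int,f(325,208)); x1,y1=map(int,f(385,352))
k=np.zeros(m.shape,bool); k[y0:y1+1,x0:x1+1]=m[y0:y1+1,x0:x1+1]
n,l,st,c=cv2.connectedComponentsWithStats(k.astype(np.uint8)); i=1+np.argmax(st[1:,4]); print(st[i],c[i])
P=np.argwhere(l==i)[:,::-1]; W=np.array([ray(w,*q,.062)[:2] for q in P])
mu=W.mean(0); ev=np.linalg.svd(W-mu,full_matrices=False)[2][0]; print('wing mean',mu,np.degrees(np.arctan2(ev[1],ev[0])),np.ptp((W-mu)@ev))
a=ray(w,*f(357,225),.062);b=ray(w,*f(351,349),.062);d=b-a;print('hand',(a+b)/2,np.linalg.norm(d),np.degrees(np.arctan2(d[1],d[0])))
g=cv2.inRange(w['pixels'],(165,165,165),(255,255,255)); x0,y0=map(int,f(270,180)); x1,y1=map(int,f(435,350)); kk=np.zeros_like(g); kk[y0:y1,x0:x1]=g[y0:y1,x0:x1]
print('disc',ray(w,*f(353,270),.042), ray(w,*f(428,270),.042)-ray(w,*f(278,270),.042))
th=np.degrees(np.arctan2(d[1],d[0]))
shift([*((a+b)/2)[:2],.0445],th+90)
```

```text
[252 171  12  46 414] [257.4178744  193.48309179]
wing mean [0.48399692 0.31564843] 52.12698759331595 0.04335935086005353
hand [0.48499209 0.31744397 0.062     ] 0.03979693815796323 52.24181977467374
disc [0.48505792 0.3173849  0.042     ] [-0.04020857  0.02847325  0.        ]
shift [ -4.    2.4 122.5] ytool 144.7 spin 2.5 or -177.5 j6 -0.38
```

Request:
jog_arm --motion '[{"x": -4, "y": 2.4, "z": 40, "spin": 2.5, "fingers": -0.5}, {"x": -4, "y": 2.4, "z": 80, "spin": 2.5, "fingers": -0.4}, {"x": -4, "y": 2.4, "z": 100, "spin": 2.5, "fingers": -0.4}, {"x": -4, "y": 2.4, "z": 100, "spin": 2.5, "fingers": -0.4}, {"x": -4, "y": 2.4, "z": 100, "spin": 2.5, "fingers": -0.4}]'

```text
clock: 8.82
eef_pos: [0.4864, 0.3183, 0.069]
tool_rot: [-0.441, 0.898, 0.0, 0.001]
ft_force: [-0.2, 0.5, -0.2]
grip_width: 0.06
grasp_force: 0.0
```

Run:
```python
from h import *
w=cam('wrist'); np.savez('pics/w7.npz',**w); o=readout.get_obs();print(o['eef_pos'],o['clock'])
im=np.ascontiguousarray(w['pixels'][130:310,140:380,::-1]); cv2.imwrite('pics/w7.png',cv2.resize(im,(720,540),interpolation=cv2.INTER_CUBIC))
from scipy.spatial.transform import Rotation as R
M=R.from_quat(o['tool_rot']).as_matrix()
print('tcp from cam',-w['R'].T@w['t']-M@np.array([.07407,-.00069,-.1429]))
```

```text
[0.48673208 0.3185742  0.0695288 ] 8.875
tcp from cam [0.48576576 0.31809366 0.06922941]
```

View pics/w7.png

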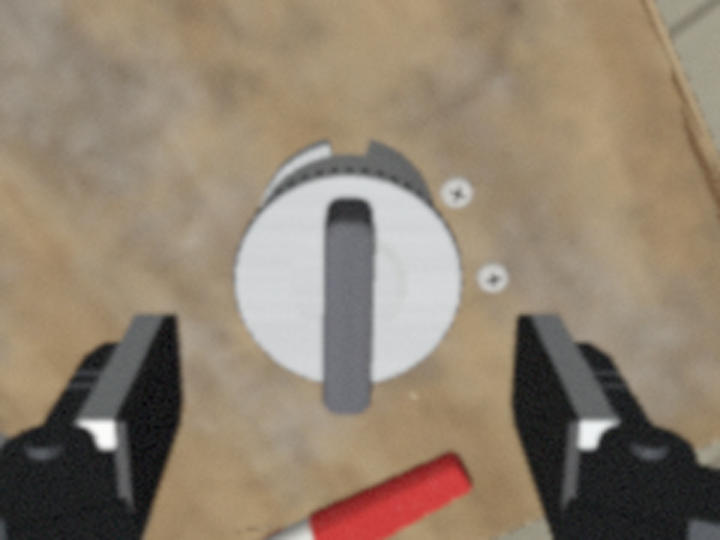

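Run:
```python
from h import *
w=dict(np.load('pics/w7.npz')); f=lambda x,y:(140+x/3-.33,130+y/3-.33)
a=ray(w,*f(350,219),.062);b=ray(w,*f(347,412),.062);d=b-a;print('wing',(a+b)/2,np.linalg.norm(d),np.degrees(np.arctan2(d[1],d[0])))
c=ray(w,*f(348,279),.042);print('disc',c,np.linalg.norm(ray(w,*f(461,279),.042)-ray(w,*f(235,279),.042)))
shift([*(((a+b)/2)[:2]+c[:2])/2,.0445],np.degrees(np.arctan2(d[1],d[0]))+90)
```

```text
wing [0.48471055 0.31657109 0.062     ] 0.04099594772122599 51.494614685017034
disc [0.48483751 0.31668613 0.042     ] 0.048881925305363186
shift [ 2.8  0.4 25. ] ytool 142.3 spin 0.8 or -179.2 j6 -0.33
```

Request:
jog_arm --motion '[{"x": 2, "y": 0.3, "z": 12, "spin": 0.8, "fingers": -0.4}, {"x": 2, "y": 0.3, "z": 24, "spin": 0.8, "fingers": -0.4}, {"x": 2, "y": 0.3, "z": 24, "spin": 0.8, "fingers": 0.2}, {"x": 2, "y": 0.3, "z": 24, "spin": 0.8, "fingers": 1}, {"x": 2, "y": 0.3, "z": 24, "spin": 0.8, "fingers": 1}, {"x": 2, "y": 0.3, "z": 24, "spin": 0.8, "fingers": 1}, {"x": 2, "y": 0.3, "z": 24, "spin": 0.8, "fingers": 1}]'

```text
clock: 9.75
eef_pos: [0.4848, 0.3168, 0.0447]
tool_rot: [-0.435, 0.901, 0.0, 0.001]
ft_force: [0.6, 0.5, 1.7]
grip_width: 0.0082
grasp_force: 60.8
```

Run:
```python
from h import *
for i in range(3):
  w=cam('wrist'); o=readout.get_obs();print(o['eef_pos'],o['ft_force'],o['grip_width'],o['grasp_force'])
shift([.59,.1402,.15],79.7)
```

```text
[0.48486145 0.31685061 0.04475037] [-0.42955127  0.33770367  1.54025901] 0.008257824174972207 60.76157212257385
[0.48486623 0.31681694 0.04473077] [ 0.21832492 -0.52450747  1.59999013] 0.008475339314688706 60.77172517776489
[0.48483253 0.31685566 0.04473127] [ 0.89670354 -0.22389986  1.67044299] 0.008386515985993692 60.8129346370697
shift [  72.8 -192.3 -105.3] ytool 141.5 spin 61.8 or -118.2 j6 -0.32
```

Request:
jog_arm --motion '[{"x": 0, "y": 0, "z": -40, "spin": 0, "fingers": 1}, {"x": 0, "y": 0, "z": -90, "spin": 5, "fingers": 1}, {"x": 12, "y": -32, "z": -110, "spin": 15, "fingers": 1}, {"x": 24, "y": -64, "z": -115, "spin": 25, "fingers": 1}, {"x": 36, "y": -96, "z": -115, "spin": 35, "fingers": 1}, {"x": 48, "y": -128, "z": -115, "spin": 45, "fingers": 1}, {"x": 60, "y": -160, "z": -115, "spin": 55, "fingers": 1}, {"x": 73, "y": -192, "z": -115, "spin": 62, "fingers": 1}]'

```text
clock: 10.9
eef_pos: [0.5891, 0.139, 0.1584]
tool_rot: [0.093, 0.996, -0.0, -0.001]
ft_force: [0.3, 0.4, -2.1]
grip_width: 0.0087
grasp_force: 60.3
```

Request:
jog_arm --motion '[{"x": 0, "y": 0, "z": 0, "spin": 0, "fingers": 1}, {"x": 0, "y": 0, "z": 0, "spin": 0, "fingers": 1}]'

```text
clock: 11.15
eef_pos: [0.5886, 0.1401, 0.1586]
tool_rot: [0.091, 0.996, -0.0, -0.001]
ft_force: [-0.4, 1.3, -1.7]
grip_width: 0.0087
grasp_force: 60.3
```

Run:
```python
from h import *
w=cam('wrist'); np.savez('pics/w8.npz',**w); o=readout.get_obs();print(o['eef_pos'],o['clock'],o['ft_force'],o['grip_width'])
save(w,'w8.png')
shift([.59,.1402,.15],79.7)
```

```text
[0.58857131 0.14053018 0.15876864] 11.2 [ 0.03599204 -0.05347698 -1.09784488] 0.008414312670371314
shift [-1.5 -0.1  8.8] ytool 79.6 spin -0.1 or 179.9 j6 0.42
```

View pics/w8.png

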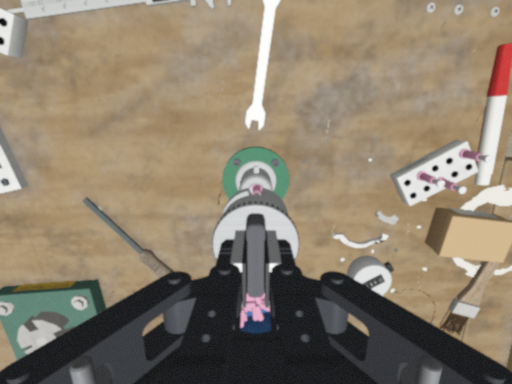

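Run:
```python
from h import *
w=dict(np.load('pics/w8.npz')); hsv=cv2.cvtColor(w['pixels'],cv2.COLOR_RGB2HSV); p=w['pixels'].astype(int)
def circ(W):
    s=np.linalg.lstsq(np.c_[2*W,np.ones(len(W))],(W**2).sum(1),rcond=None)[0]; return s[:2],np.sqrt(s[2]+s[:2]@s[:2])
g=((hsv[...,0]>60)&(hsv[...,0]<95)&(hsv[...,1]>70)).astype(np.uint8); g[:,:215]=0;g[:,296:]=0;g[:140]=0;g[205:]=0
P=cv2.convexHull(np.vstack([c for c in cv2.findContours(g,0,1)[0] if len(c)>5]))[:,0,:]
P=P[P[:,1]<195]
print('pot',circ(np.array([ray(w,*h,.008)[:2] for h in P])))
# disc lower/side outline: first/last bright pixel per row
Q=[]
for v in range(232,258,2):
    b=np.where(p[v,205:308].min(1)>165)[0]+205
    if len(b)>3: Q+=[(b[0],v),(b[-1],v)]
print(Q)
z=readout.get_obs()['eef_pos'][2]-.0027
print('disc',circ(np.array([ray(w,*q,z)[:2] for q in Q])),z)
```

```text
pot (array([0.58914285, 0.13991295]), np.float64(0.034719708418323995))
[(np.int64(215), 232), (np.int64(296), 232), (np.int64(214), 234), (np.int64(296), 234), (np.int64(214), 236), (np.int64(297), 236), (np.int64(213), 238), (np.int64(297), 238), (np.int64(213), 240), (np.int64(297), 240), (np.int64(213), 242), (np.int64(298), 242), (np.int64(213), 244), (np.int64(298), 244), (np.int64(213), 246), (np.int64(298), 246), (np.int64(213), 248), (np.int64(297), 248), (np.int64(213), 250), (np.int64(297), 250), (np.int64(214), 252), (np.int64(297), 252), (np.int64(214), 254), (np.int64(296), 254), (np.int64(215), 256), (np.int64(295), 256)]
disc (array([0.58998689, 0.13937333]), np.float64(0.024130722689185105)) 0.15606863545352026
```

Request:
jog_arm --motion '[{"x": 0, "y": 0, "z": 25, "spin": 0, "fingers": 1}, {"x": 0, "y": 0, "z": 40, "spin": 0, "fingers": 1}, {"x": 0, "y": 0, "z": 50, "spin": 0, "fingers": 1}, {"x": 0, "y": 0, "z": 58, "spin": 0, "fingers": 1}, {"x": 0, "y": 0, "z": 64, "spin": 0, "fingers": 1}, {"x": 0, "y": 0, "z": 70, "spin": 0, "fingers": 1}, {"x": 0, "y": 0, "z": 70, "spin": 0, "fingers": 1}]'

```text
clock: 12.08
eef_pos: [0.5891, 0.1399, 0.0889]
tool_rot: [0.091, 0.996, -0.0, -0.0]
ft_force: [0.4, -0.7, -1.6]
grip_width: 0.0087
grasp_force: 60.3
```

Request:
jog_arm --motion '[{"x": 0, "y": 0, "z": 4, "spin": 0, "fingers": 1}, {"x": 0, "y": 0, "z": 8, "spin": 0, "fingers": 1}, {"x": 0, "y": 0, "z": 8, "spin": 0, "fingers": 1}]'

```text
clock: 12.45
eef_pos: [0.589, 0.1399, 0.0809]
tool_rot: [0.091, 0.996, -0.0, -0.0]
ft_force: [-0.3, -0.4, -0.3]
grip_width: 0.0086
grasp_force: 60.3
```

Request:
jog_arm --motion '[{"x": 0, "y": 0, "z": 3, "spin": 0, "fingers": 1}, {"x": 0, "y": 0, "z": 6, "spin": 0, "fingers": 1}, {"x": 0, "y": 0, "z": 9, "spin": 0, "fingers": 1}, {"x": 0, "y": 0, "z": 11, "spin": 0, "fingers": 1}, {"x": 0, "y": 0, "z": 11, "spin": 0, "fingers": 1}, {"x": 0, "y": 0, "z": 11, "spin": 0, "fingers": 1}]'

```text
clock: 13.2
eef_pos: [0.5906, 0.1403, 0.0717]
tool_rot: [0.091, 0.996, 0.001, 0.002]
ft_force: [-0.7, 0.2, 6.9]
grip_width: 0.0086
grasp_force: 61.5
```

Run:
```python
from h import *
for i in range(4):
  c=camera('wrist'); o=readout.get_obs();print(o['eef_pos'],o['ft_force'],o['ft_torque'])
shift([.59,.1402,.07],79.7)
```

```text
[0.5905827  0.14033474 0.0717867 ] [0.06297428 0.60412355 6.65547299] [0.02472093 0.10970855 0.00792276]
[0.59056625 0.14033343 0.07178803] [-1.00583685 -0.46019533  6.47079196] [-0.04631508  0.04172757 -0.03151668]
[0.59058296 0.14032048 0.07179086] [0.47511324 0.24727676 6.08960624] [-0.02991833  0.06268168  0.04610448]
[0.59057888 0.14033442 0.07180396] [-0.33343353 -0.95075103  6.16582152] [-0.02367124  0.05453874  0.00673353]
shift [ 0.6 -0.2  1.8] ytool 79.5 spin -0.2 or 179.8 j6 0.42
```

Request:
jog_arm --motion '[{"x": 0, "y": 0, "z": 2.5, "spin": 0, "fingers": 1}, {"x": 0, "y": 0, "z": 2.5, "spin": 0, "fingers": 1}, {"x": 0, "y": 0, "z": 2.5, "spin": 0, "fingers": 1}]'

```text
clock: 13.78
eef_pos: [0.5909, 0.1404, 0.0697]
tool_rot: [0.091, 0.996, 0.001, 0.002]
ft_force: [0.0, -0.2, 7.7]
grip_width: 0.0082
grasp_force: 61.7
```

Request:
jog_arm --motion '[{"x": 0, "y": 0, "z": 0, "spin": 5, "fingers": 1}, {"x": 0, "y": 0, "z": 0, "spin": 10, "fingers": 1}, {"x": 0, "y": 0, "z": 0, "spin": 15, "fingers": 1}, {"x": 0, "y": 0, "z": 0, "spin": 20, "fingers": 1}, {"x": 0, "y": 0, "z": 0, "spin": 20, "fingers": 1}]'

```text
clock: 14.4
eef_pos: [0.5909, 0.1404, 0.0697]
tool_rot: [0.263, 0.965, 0.001, 0.002]
ft_force: [-0.7, -0.3, 9.4]
grip_width: 0.0084
grasp_force: 61.7
```

Run:
```python
from h import *
for i in range(3):
  c=camera('wrist'); o=readout.get_obs();print(o['eef_pos'],o['ft_force'],o['ft_torque'])
shift([.59,.1402,.07],79.7-90)
save(cam('scene'),'s9.png')
```

```text
[0.59091929 0.14041874 0.0697447 ] [ 0.1021478  -1.42086768  8.28143466] [-0.02649642  0.09271598  0.03134846]
[0.59090033 0.14041522 0.06973707] [-0.55134431  0.52164197  7.38485417] [0.05843999 0.06175481 0.02424827]
[0.59090575 0.14040398 0.0697423 ] [ 0.23743367 -0.18557546  9.35973369] [0.00066553 0.05860948 0.02515898]
shift [ 0.7 -0.6 -0.3] ytool 59.5 spin 69.8 or -110.2 j6 0.77
```

Request:
jog_arm --motion '[{"x": 0, "y": 0, "z": 0, "spin": 8, "fingers": 1}, {"x": 0, "y": 0, "z": 0, "spin": 16, "fingers": 1}, {"x": 0, "y": 0, "z": 0, "spin": 24, "fingers": 1}, {"x": 0, "y": 0, "z": 0, "spin": 32, "fingers": 1}, {"x": 0, "y": 0, "z": 0, "spin": 40, "fingers": 1}, {"x": 0, "y": 0, "z": 0, "spin": 48, "fingers": 1}, {"x": 0, "y": 0, "z": 0, "spin": 56, "fingers": 1}, {"x": 0, "y": 0, "z": 0, "spin": 62, "fingers": 1}]'

```text
clock: 15.6
eef_pos: [0.591, 0.1404, 0.0697]
tool_rot: [0.723, 0.69, 0.002, 0.001]
ft_force: [-0.4, -0.3, 7.2]
grip_width: 0.0083
grasp_force: 61.7
```

Request:
jog_arm --motion '[{"x": 0, "y": 0, "z": 0, "spin": 3, "fingers": 1}, {"x": 0, "y": 0, "z": 0, "spin": 4, "fingers": 1}, {"x": 0, "y": 0, "z": 0, "spin": 4, "fingers": 1}]'

```text
clock: 15.98
eef_pos: [0.591, 0.1404, 0.0698]
tool_rot: [0.746, 0.666, 0.002, 0.001]
ft_force: [-0.2, -0.5, 7.8]
grip_width: 0.0085
grasp_force: 61.7
```

Run:
```python
from h import *
for i in range(3):
  c=camera('wrist'); o=readout.get_obs();print(o['eef_pos'],o['ft_force'],o['ft_torque'])
shift([.59,.1402,.0757],79.7-90)
```

```text
[0.59098447 0.14040919 0.06976417] [-0.14149224 -0.2633424   7.2553731 ] [0.04076863 0.06428621 0.0486409 ]
[0.59096127 0.14044168 0.06974116] [-0.82014661 -0.75778949  7.53105981] [ 0.04122851  0.06780473 -0.06251184]
[0.59098065 0.14044303 0.06974879] [-0.96771094 -0.33738955  7.56239941] [0.00187733 0.03189016 0.03656334]
shift [-0.3 -0.9 -6. ] ytool -6.5 spin 3.8 or -176.2 j6 1.92
```

Request:
jog_arm --motion '[{"x": 0, "y": 0, "z": -1.5, "spin": 0, "fingers": 1}, {"x": 0, "y": 0, "z": -3, "spin": 0, "fingers": 1}, {"x": 0, "y": 0, "z": -4.5, "spin": 0, "fingers": 1}, {"x": 0, "y": 0, "z": -5.5, "spin": 0, "fingers": 1}, {"x": 0, "y": 0, "z": -5.5, "spin": 0, "fingers": 1}]'

```text
clock: 16.75
eef_pos: [0.5901, 0.1402, 0.0743]
tool_rot: [0.746, 0.666, 0.001, 0.0]
ft_force: [-0.0, -0.3, 4.4]
grip_width: 0.0084
grasp_force: 61.4
```

Run:
```python
from h import *
for i in range(4):
  c=camera('wrist'); o=readout.get_obs();print(o['eef_pos'],o['ft_force'],o['ft_torque'])
```

```text
[0.5899904  0.14015969 0.07409633] [-1.5559886  -0.06578863  5.26742066] [ 0.03207024  0.07165511 -0.00507621]
[0.58984032 0.14015748 0.07390862] [0.0578193  0.02348389 4.38404533] [ 0.01490005  0.08083663 -0.01263276]
[0.58974765 0.1401252  0.07382791] [-1.0136745  -0.48134803  5.26230935] [0.02018848 0.0622722  0.02937024]
[0.58974441 0.14013362 0.07375956] [-0.12221744  0.47134987  5.85887554] [ 0.04429795  0.07886984 -0.01907193]
```

Request:
jog_arm --motion '[{"x": 0, "y": 0, "z": -1, "spin": 0, "fingers": 1}, {"x": 0, "y": 0, "z": -2, "spin": 0, "fingers": 1}, {"x": 0, "y": 0, "z": -2, "spin": 0, "fingers": 1}, {"x": 0, "y": 0, "z": -2, "spin": 0, "fingers": 1}]'

```text
clock: 17.45
eef_pos: [0.5893, 0.14, 0.0752]
tool_rot: [0.746, 0.666, -0.0, -0.0]
ft_force: [-0.2, -0.4, 4.8]
grip_width: 0.0085
grasp_force: 61.3
```

Run:
```python
from h import *
for i in range(6):
  c=camera('wrist'); o=readout.get_obs();print(o['eef_pos'],o['ft_force'],o['ft_torque'])
```

```text
[0.58932799 0.14002078 0.07523219] [ 0.07899583 -0.28272836  5.07896193] [0.06047743 0.07192563 0.01989233]
[0.58934667 0.14003549 0.07524317] [-0.45107252  0.25960012  3.59317207] [ 0.05314323  0.02993273 -0.01194387]
[0.58935444 0.14003307 0.07525289] [-0.38351578 -0.16865922  4.77862846] [-0.03482911  0.08011903 -0.00690029]
[0.58932068 0.14002424 0.07526984] [-0.04510937  0.08858803  3.81623069] [ 0.0724775   0.05030329 -0.00133801]
[0.58935075 0.14002383 0.07526353] [-0.07639535  0.19428381  4.26639937] [ 0.06722884  0.07193495 -0.0068167 ]
[0.58934188 0.1400419  0.07525656] [0.3484629  0.64953198 3.90178683] [ 0.01448125  0.05991632 -0.05695407]
```

Request:
jog_arm --motion '[{"x": 0, "y": 0, "z": -0.7, "spin": 0, "fingers": 1}, {"x": 0, "y": 0, "z": -1.2, "spin": 0, "fingers": 1}, {"x": 0, "y": 0, "z": -1.2, "spin": 0, "fingers": 1}, {"x": 0, "y": 0, "z": -1.2, "spin": 0, "fingers": 1}, {"x": 0, "y": 0, "z": -1.2, "spin": 0, "fingers": 1}]'

```text
clock: 18.38
eef_pos: [0.5892, 0.14, 0.076]
tool_rot: [0.746, 0.666, -0.0, -0.0]
ft_force: [1.3, -1.2, -1.2]
grip_width: 0.0084
grasp_force: 60.3
```

Run:
```python
from h import *
for i in range(6):
  c=camera('wrist'); o=readout.get_obs();print(o['eef_pos'],o['ft_force'],o['ft_torque'],o['grasp_force'])
shift([.59,.1402,.0757],79.7-90)
```

```text
[0.58915987 0.1399807  0.07604956] [ 1.53167004  0.42040378 -1.0503649 ] [ 0.10975572 -0.33897894 -0.04094356] 60.29813826084137
[0.5891486  0.13998782 0.07605006] [ 1.03899962  0.51280178 -1.58269965] [ 0.08269032 -0.323965    0.0044245 ] 60.25524616241455
[0.589155   0.13996464 0.07605093] [ 1.28380619  0.67175493 -2.15110419] [ 0.14424494 -0.33759769 -0.0280432 ] 60.21398484706879
[0.58914358 0.13999258 0.07606383] [ 2.20315314  0.05082561 -3.01469251] [ 0.1066355  -0.30701027 -0.02018801] 60.17356753349304
[0.58915995 0.13997959 0.0760983 ] [ 1.55034886  0.2710362  -3.35052667] [ 0.15581484 -0.34984417 -0.00139891] 60.133992433547974
[0.58912627 0.13996234 0.07606899] [ 1.85617745  0.35498344 -2.62502704] [ 0.2177402  -0.33572296 -0.02986143] 60.09650409221649
shift [0.3 0.8 0.4] ytool -6.5 spin 3.8 or -176.2 j6 1.92
```

Request:
jog_arm --motion '[{"x": 0, "y": 0, "z": 0.5, "spin": 0, "fingers": 1}, {"x": 0, "y": 0, "z": 0.5, "spin": 0, "fingers": 1}, {"x": 0, "y": 0, "z": 0.5, "spin": 0, "fingers": 1}, {"x": 0, "y": 0, "z": 0.5, "spin": 0, "fingers": 1}]'

```text
clock: 19.18
eef_pos: [0.5892, 0.14, 0.076]
tool_rot: [0.746, 0.666, -0.0, -0.0]
ft_force: [0.2, 0.0, -0.7]
grip_width: 0.0082
grasp_force: 60.4
```

Run:
```python
from h import *
for i in range(4):
  c=camera('wrist'); o=readout.get_obs();print(o['eef_pos'],o['ft_force'],o['clock'])
print(bot.job_done())
```

```text
[0.58920167 0.13997351 0.07602855] [-0.35996956 -0.16064723 -2.06127558] 19.225
[0.58920219 0.13998611 0.07602439] [ 0.00387776  0.43792469 -1.5277059 ] 19.275
[0.58923207 0.14000853 0.07602027] [ 0.55735182 -0.75228476 -0.84569799] 19.325
[0.58923624 0.14001225 0.07602558] [-0.48030178 -0.10428669 -1.7470838 ] 19.375
the job is handed in; nothing more can be done
None
```

The pin is standing in the bore, and the cap is pressed on, turned about 86° clockwise and seated in its notches with its wing still gripped. I handed the job in at 19.4 s of the 64 s; no verdict came back, so the lock is judged from the spring load leaving the wrist as the cap rose.

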